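Seat a well plate in the microscope's stage holder

TASK

Slide the lidded well plate across the stage of the inverted microscope, under the condenser, until it sits square and fully home in the plate holder, against both the long rail and the end stop; then swing the holder's clamp arm shut so that its pin bears on the plate's free end. Push the plate gently and keep it flat on the stage, never touch the condenser hanging above it, and leave the small dish and the specimen pots as they are.

Things in the scene. Friction and masses are not known exactly. Their poses are not given: they have to be found in the camera images.
- plate_center (a point): Loose white lidded 24-well plate, 128 x 86 x 22 mm, about 0.1 kg, lying flat on the microscope's stage on the side nearest the robot, somewhat askew. The point is its centre, half-way up (11 mm above the stage). x is its long side, y its short side, z up.
- holder_seat (a point): Where the plate's centre must come to lie: the optical axis of the fixed inverted microscope, 11 mm above its stage. Axes: x level along the holder's rail, away from the robot towards the end stop; y level, square to the rail and towards it; z up. The flat stage top is at z = -11 mm, 190 mm above the table, open from x = -196 to +80 mm and y = -110 to +110 mm.
- rail_mid (a point): Middle of the holder's aluminium rail, on the face that the plate must touch, 6 mm above the stage (the rail is 12 mm tall). Axes as holder_seat, the face at its y = +43 mm, from x = -80 to +90 mm.
- stop_mid (a point): Middle of the holder's aluminium end stop, on the face that the plate's far end must touch, 6 mm above the stage (the stop is 12 mm tall). The face is at holder_seat's x = +64 mm, from y = -25 to +53 mm.
- condenser: Black round condenser with its lamp house, fixed above the stage on the optical axis (origin on the table under that axis, axes as holder_seat). Do not touch it. Also standing there: the pillar at holder_seat's y = +150 to +200 mm, x = -28 to +28 mm, and the eyepieces at y below -130 mm, x = -55 to +55 mm.
- condenser_bottom (a point): Centre of the condenser's lower end, 72 mm above the stage. It is 44 mm wide there, 58 mm from 12 mm higher, 76 mm from 34 mm higher. A slider 48 mm deep runs through it along x, 29 to 45 mm above this point, from x = -67 mm (robot side) to +59 mm. A gripper pointing straight down will not fit beside it with the plate nearly home: lean the tool back towards the robot by 30 to 45 degrees.
- clamp (a joint): Angle of the clamp arm about its upright pivot, rad. 0: shut, the arm parallel to the end stop and its pin bearing on the free end of a plate that is home; grows as it opens: at 1.57 the arm points along -x of holder_seat, towards the robot, beyond that also towards +y. Range -0.12 to 2.4. It starts wide open. Stiff: about 1 N at the pin moves it, and it stays where it is left.
- clamp_pin (a point): Upright round pin at the free end of the clamp arm, 10 mm in diameter, from 2 to 29 mm above the stage; the point is on its axis, 15.5 mm above the stage. It is 54 mm from the pivot's axis. Push it from outside, round the pivot, to shut the clamp.
- clamp_pivot (a point): Upright axis of the clamp arm, 69 mm from holder_seat towards the robot (-x) and 56 mm along +y; the point is 15.5 mm above the stage, just over the pivot's 19 mm wide boss.
- dish_center (a point): Bystander: small clear culture dish, 38 mm wide, 11 mm high, loose on the stage behind the rail; the point is its centre. Leave it.
- pot0_center (a point): Bystander: specimen pot with an orange screw cap, 41 mm wide, 59 mm tall, loose on the table before the microscope, to the robot's left; the point is about half-way up (30 mm). Leave it.
- pot1_center (a point): Bystander: specimen pot with an orange screw cap, 41 mm wide, 59 mm tall, loose on the table before the microscope, to the robot's left; the point is about half-way up (30 mm). Leave it.
- pot2_center (a point): Bystander: specimen pot with an orange screw cap, 41 mm wide, 59 mm tall, loose on the table before the microscope, to the robot's left; the point is about half-way up (30 mm). Leave it.
Things that resemble listed ones, but are neither listed nor needed, are in the scene too. Of the things shaped like the part that bears plate_center, the white one is meant.

How it is judged:
By the outcome, as a careful person would: the job done as asked, in the order asked, and still so for the second after the job is handed in, with the robot touching nothing.
It also fails if it takes over 64 s, if anything falls off the work surface, if the arm or the gripper's body presses on something with over 40 N, if the wrist force passes 120 N, or if a joint passes its speed limit or range.

ROBOT

A 6-joint arm with a two-finger parallel gripper is mounted at the origin on the work surface. World frame = base frame: x ahead of the robot, y to its left, z up, the work surface at z = 0. Lengths are in m, angles in rad, forces in N, time in s.
With the tool pointing down it reaches from about 0.35 to 0.975 m from the base axis. Payload 4.9 kg.
Tool frame: the origin (TCP) lies at the very end of the fingers, on their centre line; the grasp point (between the pads) lies 19 mm behind it (ctrl.pinch_z is the distance from the TCP to the grasp point, in m); z points along the fingers, y is the line along which they close (so a half turn about z gives the same grasp; the last joint's range is limited). The gripper opens to 85 mm and grips with 20 to 120 N. Pads are 22 mm wide; open, the fingers measure 114 mm over their backs; the gripper's body (76 mm by 85 mm) begins 54 mm behind the grasp point. The pads swing forward as they close: fully open they stand 13 mm farther back than shut.
Start: joints at [0.983, 0.053, 1.613, -0, 1.476, -0.119], TCP at [0.282, 0.558, 0.231] pointing down, gripper open.
Joint ranges: [-3.01, 3.01], [-1.01, 2.22], [0.06, 2.58], [-1.02, 4.17], [0.09, 2.62], [-3.14, 3.14]. Speed limits (rad/s): [2.57, 2.57, 3.14, 3.14, 3.14, 3.14].

INTERFACE

Orientations are given as a rotation vector (axis times angle).
In Python, from station import ctrl, optics gives the robot as it stands. The module is installed in compiled form; this text tells all that it offers.
- The arm moves only by the shell command python3 -m handwheel 'ROWS' [OPENING] [FORCE]. ROWS is JSON, one flat list of numbers, 6 for each row, row after row: the shift along the tool's x, y, z in m, then the turn, a rotation vector about the tool's x, y, z in degrees. A call has 1 to 20 rows; each row shifts and turns the commanded pose from where the row before left it, along the tool's axes as they then stand; what a row does not reach is not made up. A row lasts 1/10 s, in which the tool goes at most 50 mm and 8.59 degrees, less where a joint would pass 70% of its speed; a pose out of reach is approached as far as the arm can. A call is refused whole if a number of a shift passes 0.05 or a number of a turn 8.59, either way. A call with a gripper value outside its range is refused whole. OPENING is the closure, from 0 (fully open) to 1 (shut), set as the call begins (- or left out, the last holds). The fingers move at their own pace and stop on an object; FORCE is the grip in N (left out, the last holds). Time passes only in rows, so rows that do not move let the fingers close. It gives the time, the measured TCP pose, the force and the opening at its end, in the units of the state.
- ctrl.get_obs(): the state, without advancing time (a new reading comes with each control period).
- optics.get_image(name): name is "side" or "top"; returns (picture, depth): 420x560x3 uint8, red, green, blue; 420x560 float32, m along the optical axis (not along the pixel's ray), 0 where there is no reading.
- optics.get_calibration(name): a dict with "fovy" (degrees; the focal length in pixels is half the picture's height over the tangent of half this angle, whatever the lens; pixels are square), "cx", "cy" (the principal point, pixels), "k1" (the pictures are not rectified: a ray, as slopes to the right and down, at radius r is drawn at 1 + k1 r^2 times it, then the intrinsics apply), "rvec" (rotation vector, rad) and "tvec" (3), from world to camera coordinates, as OpenCV has them. Camera axes: x right, y down, z forward; pixel columns grow to the right and rows downward; lengths in m; the calibration is good to about 2 mm. A picture is of the moment at which its call begins. get_calibration takes no time and is no camera call.
- ctrl.finish_job(): hands the job in, once; it reports no verdict.
The state is a dict: "t": time; "q": joint angles; "dq": joint speeds; "effort": joint torques, N m; "tool_pos": TCP position; "tool_rot": TCP orientation; "contact_force": force on the tool from outside, world axes, zero at the start; "wrist_torque": the same for the moment, N m; "opening": finger opening in m.
Only numpy, scipy, OpenCV 4.12 (cv2) and the standard library are available. Lean on these libraries where they do the work, as an engineer would, in place of code of your own. Each camera call takes 0.05 s, during which the arm holds its last target. There are 200 camera calls.

## Working session

There is one attempt and no reset: what is moved stays moved. The work goes in short steps, Python scripts to look and compute and a shell command to move; the robot and the scene stay as the last step left them, time stands still between calls to the robot, and variables do not carry over. Pictures are saved under pics/ and viewed, on a budget of 10 in all, crops included, one or two more only if the job needs it, and the job is handed in when it is done.

```bash
mkdir -p pics; cat > h.py <<'E'
import numpy as np, cv2
from station import ctrl, optics
from scipy.spatial.transform import Rotation as R
def cal(n):
    c=optics.get_calibration(n); f=210/np.tan(np.radians(c['fovy'])/2)
    return c,f,R.from_rotvec(np.ravel(c['rvec'])).as_matrix(),np.ravel(c['tvec'])
def ray(n,u,v):
    c,f,M,t=cal(n); d=np.array([(u-c['cx'])/f,(v-c['cy'])/f]); s=d.copy()
    for _ in range(20): s=d/(1+c['k1']*(s@s))
    return -M.T@t, M.T@np.array([s[0],s[1],1.])
def onz(n,u,v,z):
    o,d=ray(n,u,v); return o+d*(z-o[2])/d[2]
def proj(n,p):
    c,f,M,t=cal(n); q=M@np.asarray(p)+t; s=q[:2]/q[2]; s=s*(1+c['k1']*(s@s)); return s*f+[c['cx'],c['cy']]
def at(n,u,v,dep):
    o,d=ray(n,u,v); return o+d*dep[int(v),int(u)]
def snap(n,name,crop=None,s=1):
    a,d=optics.get_image(n); np.savez('pics/'+name+'.npz',a=a,d=d); b=a[:,:,::-1]
    if crop: b=b[crop[1]:crop[3],crop[0]:crop[2]]
    cv2.imwrite('pics/'+name+'.png',cv2.resize(b,None,fx=s,fy=s,interpolation=cv2.INTER_CUBIC)); return a,d
E
python3 - <<'E'
from h import *
np.set_printoptions(precision=3,suppress=True)
for n in('side','top'):
    snap(n,n+'0'); c,f,M,t=cal(n); print(n,c,-M.T@t)
print(ctrl.get_obs())
E
```

```text
side {'fovy': 52.96919872643503, 'cx': 283.7787649667909, 'cy': 203.30357050146964, 'k1': -0.029355481736663483, 'rvec': array([ 2.367, -0.751,  0.264]), 'tvec': array([-0.374,  0.415,  0.716])} [ 0.234 -0.318  0.818]
top {'fovy': 51.4454328429908, 'cx': 282.27688460030635, 'cy': 214.20435439928903, 'k1': -0.0446143975537061, 'rvec': array([ 1.962, -2.245,  0.261]), 'tvec': array([0.166, 0.547, 1.013])} [0.322 0.127 1.11 ]
{'t': 0.1, 'q': array([ 0.983,  0.053,  1.614, -0.   ,  1.476, -0.119]), 'dq': array([ 0.   , -0.001, -0.003,  0.001, -0.001,  0.001]), 'effort': array([  0.   , -39.49 , -37.136,  -0.   ,   0.004,  -0.   ]), 'tool_pos': array([0.282, 0.557, 0.23 ]), 'tool_rot': array([-0.73 , -3.055,  0.003]), 'contact_force': array([-0.069,  0.362,  0.067]), 'wrist_torque': array([ 0.014, -0.025, -0.037]), 'opening': 0.08499732703495255}
```

View pics/side0.png

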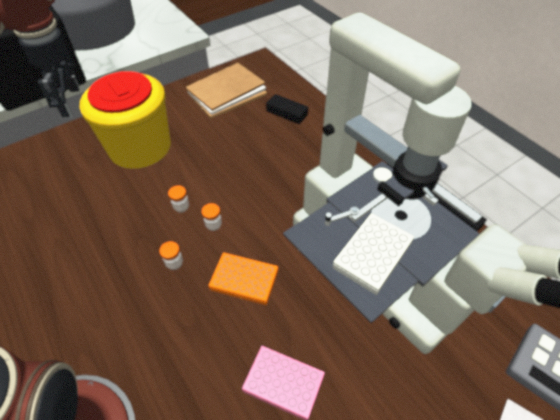

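View pics/top0.png

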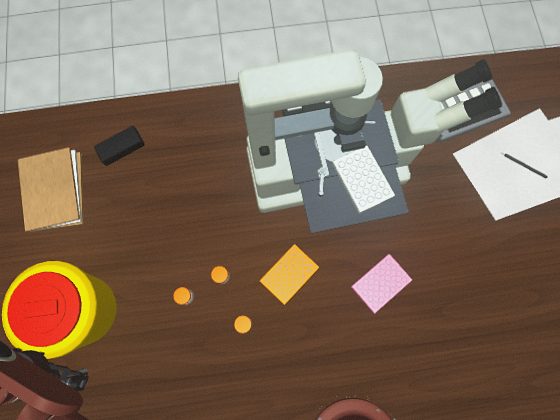

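The side view shows the candidates: the white plate on the stage at about (375,252), with the orange one at (243,278) and the pink one at (284,380) on the table. In the top view they are at (364,180), (290,274) and (382,284). The white plate is the one meant. One enlarged crop of each view comes next.

```bash
python3 - <<'E'
from h import *
for n,c in(('side',(280,150,490,325)),('top',(240,90,425,235))):
    a=np.load(f'pics/{n}0.npz')['a'][:,:,::-1]
    b=a[c[1]:c[3],c[0]:c[2]]
    b=cv2.resize(b,None,fx=3.8 if n=='side' else 4,fy=3.8 if n=='side' else 4,interpolation=cv2.INTER_CUBIC); cv2.imwrite(f'pics/{n}0c.png',b[:600,:800])
E
```

```text
(no output)
```

View pics/side0c.png

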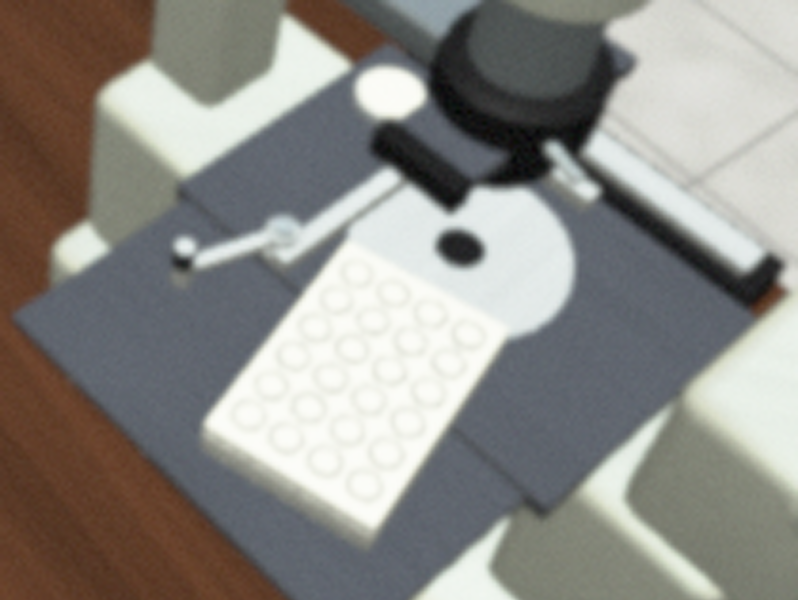

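View pics/top0c.png

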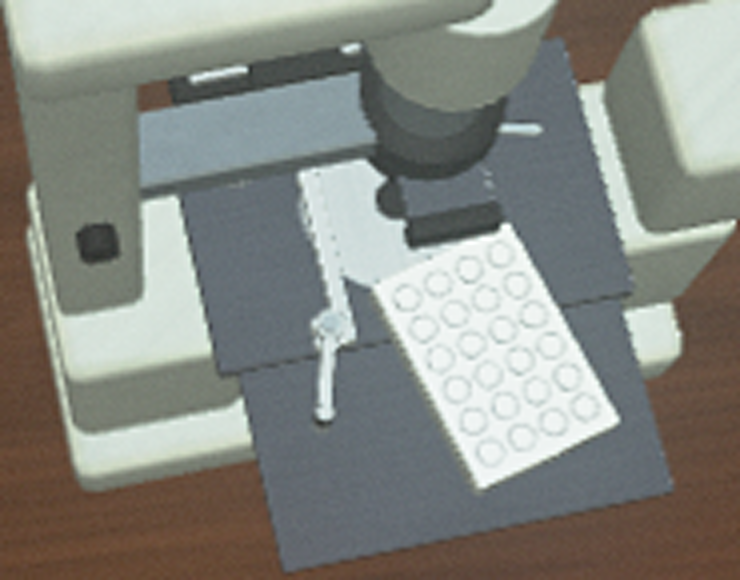

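The side crop shows:
- plate top corners at (350,240), (507,325), (375,530) and (207,430)
- the optical-axis hole at (460,248)
- the pivot at (283,230)
- the clamp pin at (183,243)
- the stage's near-left corner at (15,315)
- the end stop at (572,172)

The top crop shows the plate corners at (372,285), (510,222), (620,420) and (480,490), the pivot at (333,325) and the pin at (323,412).

```bash
python3 - <<'E'
from h import *
np.set_printoptions(precision=4,suppress=True)
S=lambda u,v,z:onz('side',280+u/3.8,150+v/3.8,z)
T=lambda u,v,z:onz('top',240+u/4,90+v/4,z)
ps=np.array([S(*p,.212) for p in((350,240),(507,325),(375,530),(207,430))])
pt=np.array([T(*p,.212) for p in((372,285),(510,222),(620,420),(480,490))])
for p in(ps,pt):
    e=(p[0]+p[1]-p[2]-p[3])/2; print(p[:,:2].tolist(),p.mean(0),np.degrees(np.arctan2(e[1],e[0])),np.linalg.norm(e))
print('hole',S(460,248,.19))
print('pivotS',S(283,230,.2055),'pivotT',T(333,325,.2055))
print('pinS',S(183,243,.219),'T',T(323,412,.219))
nl,nr=T(285,570,.19),T(672,490,.19); print('near edge',nl,nr,nl-nr)
print('side nl',S(15,315,.19))
fr=T(565,40,.19);print('farright',fr)
def ang(d):return np.degrees(np.arctan2(d[1],d[0]))
print('angles: nearedge',ang(nl-nr)-90,'rightedge',ang(fr-T(632,290,.19)),'rail',ang(S(395,172,.202)-S(283,252,.202)),'narrow left',ang(T(243,375,.19)-nl),'railT',ang(T(303,175,.202)-T(345,325,.202)))
print(S(550,145,.202),S(600,190,.202),ang(S(550,145,.202)-S(600,190,.202))-90)
E
```

```text
[[0.6316201207404266, -0.03075467112972302], [0.6570349730850296, -0.10878253178106242], [0.5360147536257891, -0.14995550526808418], [0.5093846813086835, -0.07206955437896376]] [ 0.5835 -0.0904  0.212 ] 18.731768727662228 0.12843048907038068
[[0.6322492958919603, -0.0287969855624145], [0.6585077403753379, -0.11028326377242093], [0.5391311009314166, -0.14865596781928325], [0.5111633485068058, -0.06716863032727899]] [ 0.5853 -0.0887  0.212 ] 17.700637555984237 0.1262061317241231
hole [ 0.6871 -0.0554  0.19  ]
pivotS [ 0.6135 -0.0044  0.2055] pivotT [ 0.6145 -0.0051  0.2055]
pinS [0.5616 0.01   0.219 ] T [0.5628 0.0098 0.219 ]
near edge [0.4863 0.0398 0.19  ] [ 0.5018 -0.1761  0.19  ] [-0.0155  0.2158  0.    ]
side nl [0.485  0.0384 0.19  ]
farright [ 0.7739 -0.1685  0.19  ]
angles: nearedge 4.097439982222582 rightedge 3.054863728347084 rail 3.977764584318315 narrow left 3.4146500852696176 railT 5.905713785250263
[ 0.7633 -0.0399  0.202 ] [ 0.7617 -0.0749  0.202 ] -2.7103727216351103
```

Holder axis is about (0.687, -0.0555) with yaw about 4°. The plate is at (0.5845, -0.0895) with yaw about 18°, and the clamp is at about 1.9 rad. My plan:
1. Use the part-open fingers, leaning 38°, as a two-point fence to square the plate and push it along x.
2. Push it sideways onto the rail.
3. Push it home against the stop.
4. Shut the clamp.

```bash
cat >> h.py <<'E'
np.set_printoptions(precision=4,suppress=True)
HS=np.array([.687,-.0555,.19]); YAW=np.radians(4.)   # stage height z=0
H=np.array([[np.cos(YAW),-np.sin(YAW),0],[np.sin(YAW),np.cos(YAW),0],[0,0,1]])
def want(lean,turn=0):
    s,c=np.sin(np.radians(lean)),np.cos(np.radians(lean)); z=np.array([s,0,-c]); y=np.array([0,1.,0])
    return H@R.from_euler('z',turn,degrees=True).as_matrix()@np.column_stack([np.cross(y,z),y,z])
def plan(*pts,lean=38,turn=0):
    """pts in holder mm (x,y,height above stage): print turn in tool axes now, then shifts (mm) in the turned tool axes"""
    o=ctrl.get_obs(); M=R.from_rotvec(o['tool_rot']).as_matrix(); W=want(lean,turn)
    p=o['tool_pos']; print('t',o['t'],'holder mm',H.T@(p-HS)*1e3,'F',H.T@o['contact_force'])
    print('turn deg',np.degrees(R.from_matrix(M.T@W).as_rotvec()))
    for q in pts:
        q=HS+H@np.array(q)/1e3; print('shift turned',W.T@(q-p)*1e3,'unturned',M.T@(q-p)*1e3,'world',q); p=q
E
python3 -c "
from h import *
plan((-240,-25,110),(-205,-25,40),(-205,-25,11),(-186,-25,11))"
```

```text
t 0.1 holder mm [-361.2179  639.3522   40.201 ] F [-0.044   0.3661  0.0669]
turn deg [-10.3255 -37.1036 -29.6783]
shift turned [-138.4936 -664.3522   19.6269] unturned [-444.8184 -508.2419  -68.9663] world [ 0.4493 -0.0972  0.3   ]
shift turned [15.5159 -0.     76.7089] unturned [-30.0598  18.0811  69.9606] world [ 0.4842 -0.0947  0.23  ]
shift turned [17.8542  0.     22.8523] unturned [-0.0063  0.053  29.    ] world [ 0.4842 -0.0947  0.201 ]
shift turned [-14.9722   0.      11.6976] unturned [-16.31     9.746   -0.0213] world [ 0.5032 -0.0934  0.201 ]
```

```bash
python3 -m handwheel '[-0.0222,-0.0254,-0.0034,0,0,0,-0.0222,-0.0254,-0.0034,0,0,0,-0.0222,-0.0254,-0.0034,0,0,0,-0.0222,-0.0254,-0.0034,0,0,0,-0.0222,-0.0254,-0.0034,0,0,0,-0.0222,-0.0254,-0.0034,0,0,0,-0.0222,-0.0254,-0.0034,0,0,0,-0.0222,-0.0254,-0.0034,0,0,0,-0.0222,-0.0254,-0.0034,0,0,0,-0.0222,-0.0254,-0.0034,0,0,0,-0.0222,-0.0254,-0.0034,0,0,0,-0.0222,-0.0254,-0.0034,0,0,0,-0.0222,-0.0254,-0.0034,0,0,0,-0.0222,-0.0254,-0.0034,0,0,0,-0.0222,-0.0254,-0.0034,0,0,0,-0.0222,-0.0254,-0.0034,0,0,0,-0.0222,-0.0254,-0.0034,0,0,0,-0.0222,-0.0254,-0.0034,0,0,0,-0.0222,-0.0254,-0.0034,0,0,0,-0.0222,-0.0254,-0.0034,0,0,0]' 0.35 20
python3 -m handwheel '[0,0,0,-1.5,-5.3,-4.24,0,0,0,-1.5,-5.3,-4.24,0,0,0,-1.5,-5.3,-4.24,0,0,0,-1.5,-5.3,-4.24,0,0,0,-1.5,-5.3,-4.24,0,0,0,-1.5,-5.3,-4.24,0,0,0,-1.5,-5.3,-4.24,0,0,0,0,0,0]'
python3 -c "
from h import *
plan((-205,-25,40),(-205,-25,11),(-186,-25,11)); print(ctrl.get_obs()['opening'],ctrl.get_obs()['q'])"
```

```text
t: 2.1
tool_pos: [0.4488, -0.0976, 0.299]
tool_rot: [-0.73, -3.055, -0.0]
contact_force: [0.9, 0.1, -0.0]
opening: 0.0558
t: 2.9
tool_pos: [0.4474, -0.0968, 0.2966]
tool_rot: [-0.081, 2.478, 0.036]
contact_force: [0.1, -0.2, 0.5]
opening: 0.0554
t 2.9 holder mm [-241.8547  -24.4737  106.5935] F [ 0.1313 -0.1767  0.4646]
turn deg [ 0.1801 -0.0101 -0.2964]
shift turned [11.9572 -0.5263 75.1664] unturned [11.9404 -0.8244 75.1664] world [ 0.4842 -0.0947  0.23  ]
shift turned [17.8542  0.     22.8523] unturned [17.8497 -0.1642 22.8552] world [ 0.4842 -0.0947  0.201 ]
shift turned [-14.9722   0.      11.6976] unturned [-14.9742   0.0407  11.695 ] world [ 0.5032 -0.0934  0.201 ]
0.055403519229396084 [-0.631  -0.8844  2.2856  0.4365  1.2359 -2.3053]
```

```bash
python3 -m handwheel '[0.002,0,0.0125,0,0,0,0.002,0,0.0125,0,0,0,0.002,0,0.0125,0,0,0,0.002,0,0.0125,0,0,0,0.002,0,0.0125,0,0,0,0.002,0,0.0125,0,0,0,0.0045,0,0.0057,0,0,0,0.0045,0,0.0057,0,0,0,0.0045,0,0.0057,0,0,0,0.0044,0,0.0057,0,0,0,0,0,0,0,0,0]'
python3 -c "
from h import *
plan((-186,-25,11)); snap('side','s1',(280,150,490,325),3.4)"
```

```text
t: 4.0
tool_pos: [0.4851, -0.093, 0.2024]
tool_rot: [-0.085, 2.477, 0.037]
contact_force: [-0.5, -0.4, 0.9]
opening: 0.0554
t 4.0 holder mm [-204.0624  -23.3673   12.4007] F [-0.4994 -0.3841  0.8794]
turn deg [ 0.2615 -0.002  -0.1529]
shift turned [-13.371   -1.6327  12.2241] unturned [-13.3758  -1.6528  12.2161] world [ 0.5032 -0.0934  0.201 ]
```

View pics/s1.png

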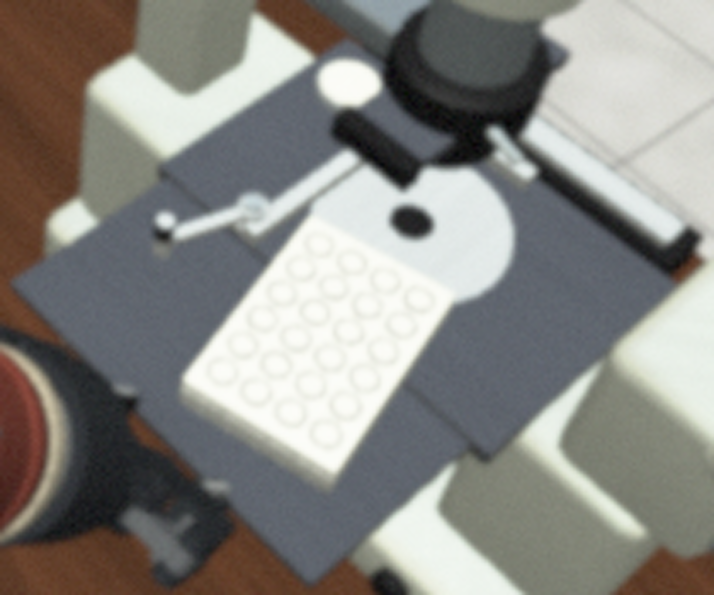

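The fingertips are at about (125,392) and (215,488), behind the plate's near end. The left one would miss the near-left corner at (183,385), so I close the fence to about 30 mm before pushing.

```bash
python3 -m handwheel '[0,0.001,0,0,0,0,0,0,0,0,0,0,0,0,0,0,0,0,-0.0032,0,0.0025,0,0,0,-0.0032,0,0.0025,0,0,0,-0.0032,0,0.0025,0,0,0,-0.0032,0,0.0025,0,0,0,-0.0032,0,0.0025,0,0,0,-0.0032,0,0.0025,0,0,0,-0.0032,0,0.0025,0,0,0,-0.0032,0,0.0025,0,0,0,-0.0032,0,0.0025,0,0,0,-0.0032,0,0.0025,0,0,0,-0.0032,0,0.0025,0,0,0,-0.0032,0,0.0025,0,0,0]' 0.65
python3 -c "
from h import *
plan((-130,-22,12)); snap('side','s2',(280,150,490,325),3.4)"
```

```text
t: 5.55
tool_pos: [0.5345, -0.0888, 0.2039]
tool_rot: [-0.086, 2.475, 0.035]
contact_force: [-0.9, -0.4, -0.3]
opening: 0.0299
t 5.55 holder mm [-154.4542  -22.5311   13.9075] F [-0.9262 -0.342  -0.2784]
turn deg [ 0.2249  0.0983 -0.0978]
shift turned [-18.0958   0.5311  16.5586] unturned [-18.0665   0.4969  16.5916] world [ 0.5589 -0.0865  0.202 ]
```

View pics/s2.png

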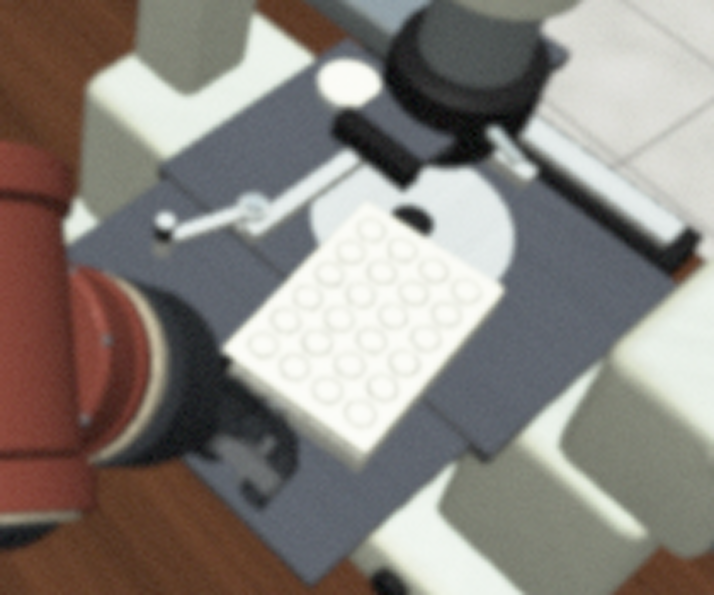

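The plate is being pushed and is turning square. Its top corners are now at about (365,203), (503,290), (362,457) and (228,350).

```bash
cat >> h.py <<'E'
def plate(pts,n,off,s):
    p=np.array([H.T@(onz(n,off[0]+u/s,off[1]+v/s,.212)-HS)*1e3 for u,v in pts]); e=(p[0]+p[1]-p[2]-p[3])/2;f=(p[0]+p[3]-p[1]-p[2])/2
    print('plate',p[:,:2].round(1).tolist(),'c',p.mean(0)[:2],'yaw',np.degrees(np.arctan2(e[1],e[0])),np.degrees(np.arctan2(-f[0],f[1])),np.linalg.norm(e),np.linalg.norm(f))
E
python3 -c "
from h import *
plate([(365,203),(503,290),(362,457),(228,350)],'side',(280,150),3.4)"
```

```text
plate [[-26.1, 16.4], [-13.5, -66.9], [-140.9, -85.5], [-148.2, -3.1]] c [-82.1974 -34.776 ] yaw 8.690512487096399 6.83241920550295 126.20170648446458 83.39062015478905
```

```bash
python3 -m handwheel '[-0.003,0,0.0027,0,0,0,-0.003,0,0.0027,0,0,0,-0.003,0,0.0027,0,0,0,-0.003,0,0.0027,0,0,0,-0.003,0,0.0027,0,0,0,-0.003,0,0.0027,0,0,0,-0.003,0,0.0027,0,0,0,-0.003,0,0.0027,0,0,0,0,0,0,0,0,0]'
python3 -c "
from h import *
plan((-130,-22,12)); a,d=snap('side','s3',(280,150,490,325),3.4)
m=((a.min(2)>205)*255).astype('uint8'); 
n,l,st,ce=cv2.connectedComponentsWithStats(m[150:325,280:490]); i=l[int(330/3.4),int(360/3.4)]; print(st[i],ce[i])"
```

```text
t: 6.5
tool_pos: [0.5667, -0.0865, 0.2016]
tool_rot: [-0.086, 2.476, 0.035]
contact_force: [-0.7, -0.1, 0.7]
opening: 0.0298
t 6.5 holder mm [-122.1942  -22.5226   11.6417] F [-0.7007 -0.0205  0.7451]
turn deg [ 0.2263  0.096  -0.0956]
shift turned [ 5.9304  0.5226 -5.0881] unturned [ 5.9228  0.5328 -5.0959] world [ 0.5589 -0.0865  0.202 ]
[  81   50   83   75 3688] [120.5493  84.2058]
```

View pics/s3.png

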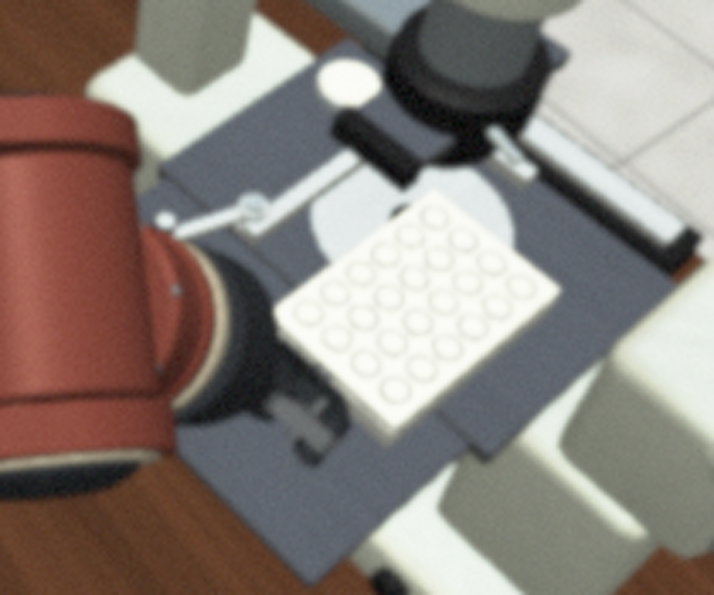

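The plate now looks nearly square, with corners at about (432,190), (560,290), (388,430) and (275,307). I'll compute its pose and plan the sideways push.

```bash
python3 -c "
from h import *
plate([(432,190),(560,290),(388,430),(275,307)],'side',(280,150),3.4)
plan((-150,-22,12),(-150,-22,50),(-150,-125,50),(-58,-125,50),(-58,-125,11),(-58,-95,11))
"
```

```text
plate [[8.8, -0.6], [9.2, -85.5], [-120.6, -83.6], [-111.7, 0.0]] c [-53.583  -42.4277] yaw -0.5802869224180851 -2.8431175804408197 125.16916658417786 84.4202005910972
t 6.55 holder mm [-122.3998  -22.4789   11.5501] F [-1.126  -1.2307  0.4792]
turn deg [ 0.2316  0.0855 -0.0985]
shift turned [ 21.4722   0.4789 -17.3469] unturned [ 21.4472   0.5123 -17.377 ] world [ 0.5389 -0.0879  0.202 ]
shift turned [-23.3951   0.     -29.9444] unturned [-23.4396   0.1612 -29.9092] world [ 0.5389 -0.0879  0.24  ]
shift turned [   0. -103.   -0.] unturned [  -0.1773 -102.999    -0.4163] world [ 0.5461 -0.1907  0.24  ]
shift turned [-72.497    0.      56.6409] unturned [-72.4125  -0.1047  56.7487] world [ 0.6379 -0.1842  0.24  ]
shift turned [24.0108  0.     30.7324] unturned [24.0565 -0.1655 30.6962] world [ 0.6379 -0.1842  0.201 ]
shift turned [-0. 30.  0.] unturned [ 0.0516 29.9997  0.1212] world [ 0.6358 -0.1543  0.201 ]
```

```bash
python3 -m handwheel '[0.0107,0,-0.0087,0,0,0,0.0107,0,-0.0087,0,0,0,0,-0.017,0,0,0,0,0,-0.017,0,0,0,0,0,-0.017,0,0,0,0,0,-0.017,0,0,0,0,0,-0.0175,0,0,0,0,0,0,0,0,0,0]' 1
python3 -c "
from h import *
plan((-54,-108,12),(-54,-70,12))"
```

```text
t: 7.35
tool_pos: [0.5449, -0.1755, 0.202]
tool_rot: [-0.083, 2.475, 0.034]
contact_force: [-0.5, -0.4, -0.1]
opening: 0.0001
t 7.35 holder mm [-150.174  -109.8187   12.0249] F [-0.5754 -0.3734 -0.1448]
turn deg [ 0.114   0.1061 -0.2138]
shift turned [-75.7708   1.8187  59.2302] unturned [-75.6539   1.9832  59.3742] world [ 0.6407 -0.167   0.202 ]
shift turned [ 0. 38. -0.] unturned [ 0.1418 37.9997  0.0755] world [ 0.638  -0.1291  0.202 ]
```

```bash
python3 -m handwheel '[-0.0095,0.0002,0.0074,0,0,0,-0.0095,0.0002,0.0074,0,0,0,-0.0095,0.0002,0.0074,0,0,0,-0.0095,0.0002,0.0074,0,0,0,-0.0095,0.0002,0.0074,0,0,0,-0.0095,0.0002,0.0074,0,0,0,-0.0095,0.0002,0.0074,0,0,0,-0.0095,0.0002,0.0074,0,0,0,0,0,0,0,0,0,0,0.004,0,0,0,0,0,0.004,0,0,0,0,0,0.004,0,0,0,0]'
python3 -m handwheel '[0,0.004,0,0,0,0,0,0.004,0,0,0,0,0,0.004,0,0,0,0,0,0.004,0,0,0,0,0,0.004,0,0,0,0,0,0.004,0,0,0,0,0,0,0,0,0,0]'
python3 -c "
from h import *
plan((-54,-58,12));snap('side','s4',(280,150,490,325),3.4)"
```

```text
t: 8.55
tool_pos: [0.6396, -0.1531, 0.2021]
tool_rot: [-0.086, 2.476, 0.035]
contact_force: [-0.9, -0.4, -0.6]
opening: -0.0
t: 9.25
tool_pos: [0.6383, -0.1288, 0.2025]
tool_rot: [-0.087, 2.475, 0.036]
contact_force: [-0.4, -0.1, -0.6]
opening: 0.0002
t 9.25 holder mm [-53.687  -69.7108  12.4605] F [-0.4456 -0.0261 -0.6396]
turn deg [ 0.2556  0.1118 -0.0766]
shift turned [ 0.5301 11.7108  0.1702] unturned [ 0.5462 11.7093  0.2213] world [ 0.6372 -0.1171  0.202 ]
```

View pics/s4.png

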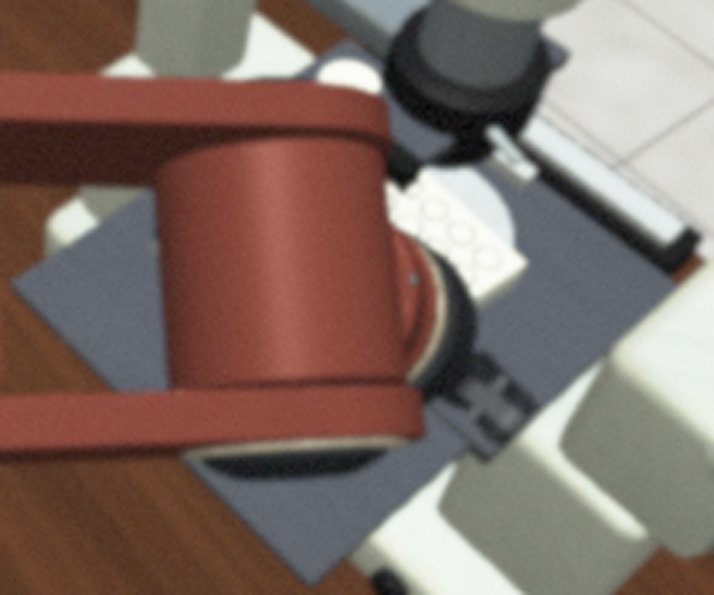

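The arm hides most of the plate. Its far-right corner has moved to about (526,262), so it is travelling towards the rail. I'll continue gently on force.

```bash
python3 -m handwheel '[0,0.003,0,0,0,0,0,0.003,0,0,0,0,0,0.002,0,0,0,0,0,0.001,0,0,0,0]'; python3 -m handwheel '[0,0.001,0,0,0,0,0,0.001,0,0,0,0]'
python3 -m handwheel '[0,0.001,0,0,0,0,0,0,0,0,0,0]'
python3 -c "
from h import *
plan((-54,-58,12));plate([(526,262)]*4,'side',(280,150),3.4)"
```

```text
t: 9.7
tool_pos: [0.6377, -0.1203, 0.2026]
tool_rot: [-0.086, 2.475, 0.035]
contact_force: [0.5, -0.5, 0.7]
opening: 0.0003
t: 9.9
tool_pos: [0.6375, -0.1185, 0.2025]
tool_rot: [-0.086, 2.475, 0.035]
contact_force: [-0.8, -1.3, 1.1]
opening: 0.0003
t: 10.1
tool_pos: [0.6375, -0.1174, 0.2025]
tool_rot: [-0.086, 2.475, 0.035]
contact_force: [-0.2, -0.5, -0.5]
opening: -0.0001
t 10.1 holder mm [-53.7226 -58.2625  12.5058] F [-0.2103 -0.5251 -0.5482]
turn deg [ 0.226   0.1105 -0.0972]
shift turned [0.53   0.2625 0.2278] unturned [0.5309 0.2607 0.2278] world [ 0.6372 -0.1171  0.202 ]
plate [[9.8, -63.2], [9.8, -63.2], [9.8, -63.2], [9.8, -63.2]] c [  9.8413 -63.2366] yaw 0.0 -0.0 0.0 0.0
```

```bash
for i in 1 2 3; do python3 -m handwheel '[0,0.001,0,0,0,0,0,0,0,0,0,0]' | sed -n '2p;4p'; done
```

```text
tool_pos: [0.6374, -0.1164, 0.2025]
contact_force: [-0.8, -1.1, -0.1]
tool_pos: [0.6375, -0.1158, 0.2027]
contact_force: [1.2, -2.0, -0.1]
tool_pos: [0.6377, -0.1155, 0.2033]
contact_force: [1.7, -4.9, 0.4]
```

```bash
for i in 1 2 3; do python3 -m handwheel '[0,0.001,0,0,0,0,0,0,0,0,0,0]' | sed -n '2p;4p'; done
```

```text
tool_pos: [0.638, -0.1151, 0.2039]
contact_force: [2.1, -7.2, 0.8]
tool_pos: [0.6383, -0.1149, 0.2045]
contact_force: [1.8, -8.5, 0.6]
tool_pos: [0.6386, -0.1146, 0.2052]
contact_force: [2.3, -10.0, 0.3]
```

Contact force rose to about 10 N in -y, so the plate is on the rail. I'll back off and come round behind the near end.

```bash
python3 -m handwheel '[0,-0.005,0,0,0,0,0,-0.01,0,0,0,0,0,-0.01,0,0,0,0,0.0095,0,-0.0074,0,0,0,0.0095,0,-0.0074,0,0,0,0.0095,0,-0.0074,0,0,0,0.0095,0,-0.0074,0,0,0,0.0095,0,-0.0074,0,0,0,0.0095,0,-0.0074,0,0,0,0.0095,0,-0.0074,0,0,0,0.0095,0,-0.0074,0,0,0,0.0095,0,-0.0074,0,0,0]'
python3 -m handwheel '[0,0.016,0,0,0,0,0,0.016,0,0,0,0,0,0.016,0,0,0,0,0,0.016,0,0,0,0,0,0.016,0,0,0,0,0,0,0,0,0,0]' 0.65
python3 -c "
from h import *
plan((-130,0,12),(-73,0,12));snap('top','t5',(240,90,425,235),4);snap('side','s5',(280,150,490,325),3.4)"
```

```text
t: 12.5
tool_pos: [0.5295, -0.1437, 0.2014]
tool_rot: [-0.086, 2.476, 0.037]
contact_force: [-0.3, -0.7, -0.2]
opening: -0.0003
t: 13.1
tool_pos: [0.5242, -0.0626, 0.2017]
tool_rot: [-0.089, 2.476, 0.037]
contact_force: [-0.0, 0.6, -0.5]
opening: 0.03
t 13.1 holder mm [-162.9001    4.2485   11.6641] F [-0.0015  0.618  -0.4798]
turn deg [ 0.3458  0.0677 -0.0005]
shift turned [-26.1325  -4.2485  19.9906] unturned [-26.1089  -4.3689  19.9955] world [ 0.5573 -0.0646  0.202 ]
shift turned [-44.9166  -0.      35.0927] unturned [-44.8751  -0.2116  35.1451] world [ 0.6142 -0.0606  0.202 ]
```

View pics/s5.png

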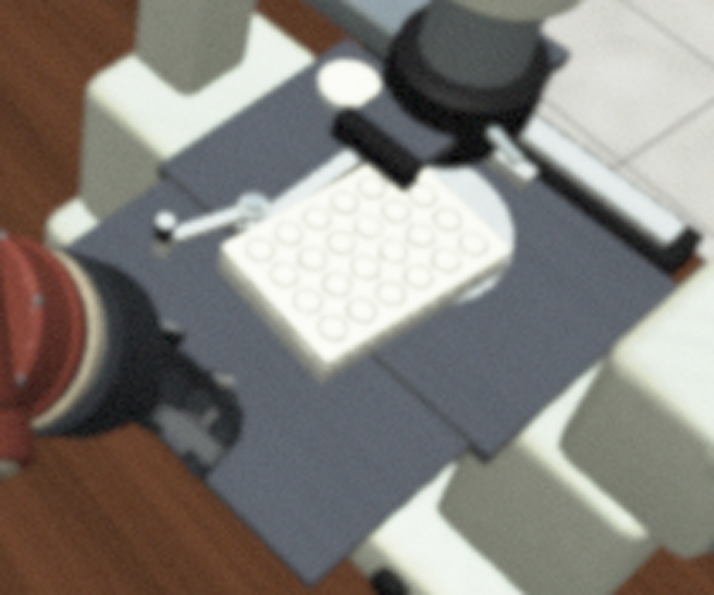

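The plate lies along the rail. Its corners are at about (512,245), (322,366) and (221,247), and the far-left one is under the condenser slider near (368,163).

```bash
python3 -c "
from h import *
plate([(400,155),(512,245),(322,366),(221,247)],'side',(280,150),3.4)"
```

```text
plate [[14.1, 26.9], [12.9, -51.6], [-118.9, -39.1], [-106.5, 44.4]] c [-49.5902  -4.8607] yaw -6.790373092008287 -4.765507153576718 127.11828507195389 81.26624061573419
```

The plate's yaw is about -5.5°: it pivoted on the rail's end at x = -80 and is not flush. I'll square it from behind, pushing on its lagging right half. Then I'll repeat the side push with 45° lean, further forward, which gives more room under the condenser slider.

```bash
python3 -m handwheel '[0,-0.008,0,0,0,0,0,-0.0085,0,0,0,0,-0.0065,0,0.005,0,0,0,-0.0065,0,0.005,0,0,0,-0.0065,0,0.005,0,0,0,-0.0031,0,0.0024,0,0,0,-0.0031,0,0.0024,0,0,0,-0.0031,0,0.0024,0,0,0,-0.0031,0,0.0024,0,0,0,-0.0031,0,0.0024,0,0,0,-0.0031,0,0.0024,0,0,0,-0.0031,0,0.0024,0,0,0,0,0,0,0,0,0]'
python3 -c "
from h import *
plan((-150,-12,12));a,d=snap('side','s6',(280,150,490,325),3.4)"
```

```text
t: 14.5
tool_pos: [0.5785, -0.077, 0.2028]
tool_rot: [-0.086, 2.475, 0.036]
contact_force: [0.2, 0.2, -0.2]
opening: 0.03
t 14.5 holder mm [-109.7393  -13.8571   12.7936] F [ 0.2386  0.1784 -0.1509]
turn deg [ 0.2363  0.1148 -0.101 ]
shift turned [ 32.2145   1.8571 -24.1616] unturned [ 32.1693   1.9001 -24.2184] world [ 0.5382 -0.0779  0.202 ]
```

View pics/s6.png

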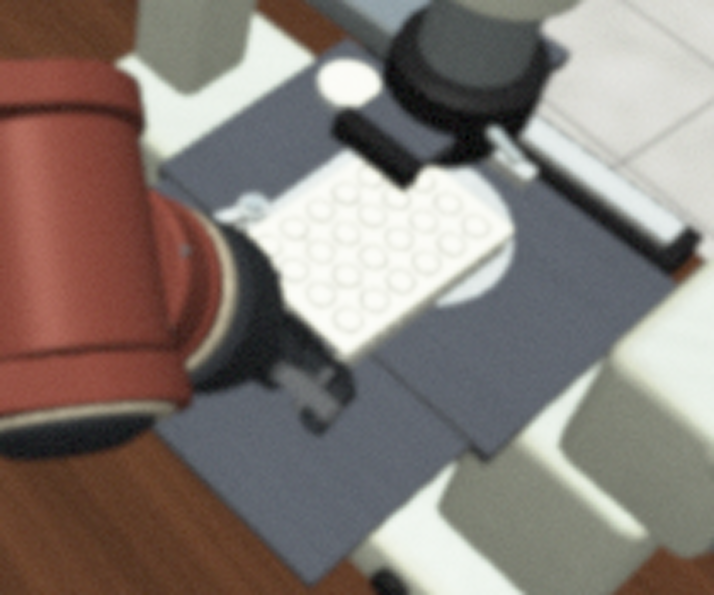

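The plate is nearly square again, with its right edge running from (350,350) to (514,228). That's 10 pictures viewed. From here I'll measure it numerically, using depth points on the lid's top.

```bash
cat >> h.py <<'E'
def top_pts(name,n,lo=.205,hi=.22):
    z=np.load(f'pics/{name}.npz'); a,d=z['a'],z['d']; c,f,M,t=cal(n)
    v,u=np.mgrid[0:420,0:560]; k=np.column_stack([u.ravel(),v.ravel()]).astype(float)
    K=np.array([[f,0,c['cx']],[0,f,c['cy']],[0,0,1]])
    s=cv2.undistortPoints(k[:,None],K,np.array([c['k1'],0,0,0,0]))[:,0]
    P=np.column_stack([s,np.ones(len(s))])*d.reshape(-1,1); W=(P-t)@M; h=(W-HS)@H
    ok=(d.ravel()>0)&(W[:,2]>lo)&(W[:,2]<hi)&(a.reshape(-1,3).min(1)>185)&(abs(h[:,0]+50)<160)&(abs(h[:,1])<115)
    return h[ok]*1e3
def edges(name,n='side'):
    p=top_pts(name,n); print(name,len(p),'z',np.median(p[:,2]))
    # right (min y) edge for x bins, near (min x) edge for y bins, far edge
    def fit(q,b,e,f):
        r=np.array([(x,np.percentile(e[abs(b-x)<3],f)) for x in np.arange(np.percentile(b,8),np.percentile(b,92),4) if (abs(b-x)<3).sum()>8])
        k=np.polyfit(r[:,0],r[:,1],1)
        for _ in range(3):
            g=abs(np.polyval(k,r[:,0])-r[:,1])<2.5; k=np.polyfit(r[g,0],r[g,1],1)
        print(q,'offset at 0:',k[1].round(1),'angle',np.degrees(np.arctan(k[0])).round(2),'n',g.sum(),'of',len(r),'range',r[g,0].min().round(),r[g,0].max().round())
    fit('right y(x)',p[:,0],p[:,1],2); fit('left y(x)',p[:,0],p[:,1],98)
    fit('near x(y)',p[:,1],p[:,0],2); fit('far x(y)',p[:,1],p[:,0],98)
E
python3 -c "
from h import *
edges('s3');edges('s5');edges('s6')
"
```

```text
s3 3098 z 21.690739126889166
right y(x) offset at 0: -83.4 angle -0.34 n 26 of 27 range -109.0 -5.0
left y(x) offset at 0: -2.7 angle -1.84 n 19 of 27 range -109.0 -5.0
near x(y) offset at 0: -114.9 angle 0.64 n 19 of 19 range -78.0 -6.0
far x(y) offset at 0: 6.5 angle -0.81 n 19 of 19 range -78.0 -6.0
s5 2752 z 21.729162907051194
right y(x) offset at 0: -50.8 angle -6.92 n 25 of 26 range -104.0 -4.0
left y(x) offset at 0: 25.3 angle -22.03 n 9 of 26 range -96.0 -4.0
near x(y) offset at 0: -110.3 angle 5.74 n 18 of 19 range -36.0 32.0
far x(y) offset at 0: 13.1 angle 5.4 n 13 of 19 range -40.0 8.0
s6 2460 z 21.730776246134287
right y(x) offset at 0: -43.1 angle -1.78 n 25 of 25 range -91.0 5.0
left y(x) offset at 0: 21.2 angle -23.84 n 6 of 25 range -87.0 -39.0
near x(y) offset at 0: -96.1 angle 13.83 n 14 of 19 range -34.0 34.0
far x(y) offset at 0: 8.3 angle -26.65 n 5 of 19 range -26.0 34.0
```

The detection works: the right edge is at yaw -1.8° and the plate's centre is at y of about -1.5 mm. I'll continue the push towards the stop.

```bash
python3 -m handwheel '[-0.0024,0,0.0019,0,0,0,-0.0024,0,0.0019,0,0,0,-0.0024,0,0.0019,0,0,0,-0.0024,0,0.0019,0,0,0,-0.0024,0,0.0019,0,0,0,-0.0024,0,0.0019,0,0,0,-0.0024,0,0.0019,0,0,0,-0.0024,0,0.0019,0,0,0,0,0,0,0,0,0]'
python3 -c "
from h import *
snap('side','s7');plan((-75,-14,12));edges('s7')"
```

```text
t: 15.45
tool_pos: [0.6029, -0.0752, 0.2027]
tool_rot: [-0.086, 2.475, 0.036]
contact_force: [-0.5, 0.1, -0.3]
opening: 0.0301
t 15.5 holder mm [-85.4222 -13.6447  12.534 ] F [-0.9754 -0.1265  0.1673]
turn deg [ 0.2558  0.1098 -0.1111]
shift turned [-7.8841 -0.3553  6.8373] unturned [-7.8717 -0.3706  6.8508] world [ 0.6132 -0.0747  0.202 ]
s7 2003 z 21.753662144960966
right y(x) offset at 0: -41.0 angle -0.43 n 24 of 25 range -67.0 29.0
left y(x) offset at 0: 22.0 angle -16.99 n 3 of 25 range -59.0 -3.0
near x(y) offset at 0: -70.5 angle 19.87 n 8 of 17 range -26.0 14.0
far x(y) offset at 0: 34.7 angle -22.77 n 4 of 17 range -26.0 -2.0
```

```bash
python3 -m handwheel '[-0.0016,0,0.0012,0,0,0,-0.0016,0,0.0012,0,0,0,-0.0016,0,0.0012,0,0,0,-0.0016,0,0.0012,0,0,0,0,0,0,0,0,0]'|sed -n '2p;4p'; for i in 1 2 3; do python3 -m handwheel '[-0.0008,0,0.0006,0,0,0,0,0,0,0,0,0]'|sed -n '2p;4p';done
```

```text
tool_pos: [0.6108, -0.0747, 0.2028]
contact_force: [0.0, -0.1, 0.9]
tool_pos: [0.6116, -0.0747, 0.2029]
contact_force: [0.9, -0.1, -0.1]
tool_pos: [0.6126, -0.0746, 0.2028]
contact_force: [-0.0, -0.2, 0.1]
tool_pos: [0.6136, -0.0746, 0.2028]
contact_force: [-0.2, 0.6, 0.8]
```

```bash
for i in 1 2 3; do python3 -m handwheel '[-0.0008,0,0.0006,0,0,0,0,0,0,0,0,0]'|sed -n '2p;4p';done
```

```text
tool_pos: [0.6146, -0.0745, 0.2028]
contact_force: [0.1, 0.0, -0.0]
tool_pos: [0.6156, -0.0744, 0.2029]
contact_force: [-0.1, 0.5, -0.3]
tool_pos: [0.6166, -0.0743, 0.2029]
contact_force: [-0.4, 0.2, -1.1]
```

```bash
for i in 1 2 3; do python3 -m handwheel '[-0.0008,0,0.0006,0,0,0,0,0,0,0,0,0]'|sed -n '2p;4p';done
python3 -c "
from h import *
snap('side','s8');plan((-70,-14,12));edges('s8')"
```

```text
tool_pos: [0.6176, -0.0742, 0.2029]
contact_force: [-0.1, 0.2, 0.1]
tool_pos: [0.6186, -0.0742, 0.2029]
contact_force: [-0.5, 0.7, -0.9]
tool_pos: [0.6193, -0.0741, 0.2029]
contact_force: [-3.9, -1.3, 1.9]
t 17.85 holder mm [-68.8128 -13.8085  12.8353] F [-2.3517  0.3768  1.6999]
turn deg [ 0.2345  0.0693 -0.091 ]
shift turned [ 1.4498 -0.1915 -0.0727] unturned [ 1.4494 -0.1935 -0.0752] world [ 0.6181 -0.0743  0.202 ]
s8 1701 z 21.80670648552163
right y(x) offset at 0: -41.1 angle -0.27 n 23 of 24 range -51.0 41.0
left y(x) offset at 0: 18.5 angle -28.83 n 7 of 24 range 13.0 41.0
near x(y) offset at 0: -50.0 angle 23.71 n 11 of 16 range -30.0 22.0
far x(y) offset at 0: 30.3 angle -47.17 n 4 of 16 range -26.0 10.0
```

The stop is reached: force is rising at TCP x of about -69. One more small press, then I retreat and measure.

```bash
for i in 1 2; do python3 -m handwheel '[-0.0008,0,0.0006,0,0,0,0,0,0,0,0,0]'|sed -n '2p;4p';done
python3 -m handwheel '[0.0032,0,-0.0025,0,0,0,0.0095,0,-0.0074,0,0,0,0.0095,0,-0.0074,0,0,0,0.0095,0,-0.0074,0,0,0,0.0095,0,-0.0074,0,0,0,0.0095,0,-0.0074,0,0,0,0.0095,0,-0.0074,0,0,0,0,0,0,0,0,0]'
python3 -c "
from h import *
snap('side','s9');snap('top','t9');edges('s9');edges('t9','top');plan((-150,-90,12))
p=top_pts('s9','side',.19,.204)
q=p[(abs(p[:,1]-50)<15)&(p[:,0]<90)];print(len(q))
for x in range(-90,90,10):
  r=q[abs(q[:,0]-x)<5]
  if len(r)>3: print(x,r[:,1].min().round(1),r[:,1].max().round(1),np.median(r[:,2]).round(1))"
```

```text
tool_pos: [0.6196, -0.0741, 0.2028]
contact_force: [-13.6, -2.0, 6.3]
tool_pos: [0.6197, -0.0741, 0.2027]
contact_force: [-23.6, -1.2, 10.4]
t: 19.05
tool_pos: [0.545, -0.0795, 0.2029]
tool_rot: [-0.085, 2.474, 0.035]
contact_force: [0.5, 0.4, -0.2]
opening: 0.0304
s9 2058 z 21.734165462041823
right y(x) offset at 0: -41.0 angle -0.59 n 26 of 26 range -61.0 39.0
left y(x) offset at 0: 17.6 angle -28.84 n 11 of 26 range -45.0 39.0
near x(y) offset at 0: -63.5 angle -1.48 n 19 of 19 range -37.0 35.0
far x(y) offset at 0: 30.0 angle -50.08 n 5 of 19 range -25.0 31.0
t9 846 z 21.205042149933973
right y(x) offset at 0: 12.2 angle 43.15 n 2 of 18 range -55.0 -7.0
left y(x) offset at 0: 42.9 angle 1.19 n 16 of 18 range -55.0 9.0
near x(y) offset at 0: -59.8 angle 1.85 n 18 of 18 range -27.0 41.0
far x(y) offset at 0: -14.1 angle 49.8 n 2 of 18 range -19.0 29.0
t 19.15 holder mm [-142.6033  -14.1313   13.2132] F [ 0.1138 -0.633  -0.2942]
turn deg [ 0.1854  0.1809 -0.1136]
shift turned [  6.5756 -75.8687  -3.5978] unturned [  6.4133 -75.8695  -3.8638] world [ 0.5436 -0.1557  0.202 ]
127
-90 61.0 63.3 13.8
-80 44.5 62.8 12.1
-70 43.7 63.8 12.3
-60 44.7 53.2 11.9
-50 47.9 53.2 11.6
-40 47.4 53.0 12.0
-30 48.0 53.9 11.3
-20 46.9 53.8 11.4
-10 48.4 53.3 11.5
0 48.0 53.4 11.9
```

The stop contact was firm, a 25 N spike, and the plate measures flush with the rail to within about 1 mm. I'll confirm with a light side nudge at 45° lean and TCP x of about -54, which keeps over 10 mm clear of the slider.

```bash
python3 -m handwheel '[0,-0.011,0,0,-3.5,0,0,-0.011,0,0,-3.5,0,0,-0.013,0,0,0,0,0,-0.013,0,0,0,0,0,-0.013,0,0,0,0,0,0,0,0,0,0]' 1
python3 -c "
from h import *
plan((-142,-76,12),(-54,-76,12),(-54,-60,12),lean=45)"
```

```text
t: 19.75
tool_pos: [0.5503, -0.1416, 0.2028]
tool_rot: [-0.079, 2.353, 0.038]
contact_force: [0.1, -0.3, -0.5]
opening: -0.0001
t 19.75 holder mm [-142.3817  -76.374    12.7688] F [ 0.1038 -0.2597 -0.4887]
turn deg [ 0.1232  0.1159 -0.2078]
shift turned [0.2737 0.374  0.8135] unturned [0.2767 0.3713 0.8138] world [ 0.5506 -0.1412  0.202 ]
shift turned [-62.2254  -0.      62.2254] unturned [-62.0993   0.0915  62.3512] world [ 0.6384 -0.1351  0.202 ]
shift turned [-0. 16.  0.] unturned [ 0.0581 15.9999  0.0343] world [ 0.6373 -0.1191  0.202 ]
```

```bash
python3 -m handwheel '[-0.0089,0,0.0089,0,0,0,-0.0089,0,0.0089,0,0,0,-0.0089,0,0.0089,0,0,0,-0.0089,0,0.0089,0,0,0,-0.0089,0,0.0089,0,0,0,-0.0089,0,0.0089,0,0,0,-0.0089,0,0.0089,0,0,0,0,0,0,0,0,0,0,0.005,0,0,0,0,0,0.005,0,0,0,0,0,0.004,0,0,0,0,0,0.002,0,0,0,0,0,0,0,0,0,0]'|sed -n '2p;4p'
for i in 1 2 3; do python3 -m handwheel '[0,0.001,0,0,0,0,0,0,0,0,0,0]'|sed -n '2p;4p';done
```

```text
tool_pos: [0.6362, -0.1177, 0.2028]
contact_force: [-0.2, 0.1, -0.3]
tool_pos: [0.6363, -0.1171, 0.2028]
contact_force: [0.4, 0.1, 0.3]
tool_pos: [0.6363, -0.1161, 0.2027]
contact_force: [0.7, -0.1, -0.6]
tool_pos: [0.6362, -0.115, 0.2027]
contact_force: [-0.0, 0.1, -0.4]
```

```bash
for i in 1 2 ; do python3 -m handwheel '[0,0.001,0,0,0,0,0,0,0,0,0,0]'|sed -n '2p;4p';done; python3 -c "
from h import *
plan((-54,-60,12),lean=45)"
```

```text
tool_pos: [0.6362, -0.1139, 0.2027]
contact_force: [-0.2, -0.5, 1.1]
tool_pos: [0.6361, -0.1132, 0.2028]
contact_force: [-0.5, -1.0, 0.5]
t 22.05 holder mm [-54.8082 -53.9972  12.8026] F [-0.548  -0.9291  0.5028]
turn deg [ 0.1799  0.1136 -0.1132]
shift turned [-0.004  -6.0028  1.139 ] unturned [-0.0136 -6.0063  1.1202] world [ 0.6373 -0.1191  0.202 ]
```

```bash
for i in 1 2 3; do python3 -m handwheel '[0,0.0007,0,0,0,0,0,0,0,0,0,0]'|sed -n '2p;4p';done
```

```text
tool_pos: [0.6361, -0.1128, 0.2029]
contact_force: [-0.9, -2.8, -0.7]
tool_pos: [0.6361, -0.1126, 0.2031]
contact_force: [-1.7, -4.3, -0.0]
tool_pos: [0.6361, -0.1124, 0.2033]
contact_force: [-1.9, -6.8, 0.3]
```

The rail contact is firm, with force rising steeply to 6.8 N. I'll retreat, measure the plate without moving it again, and go round high to the outside of the clamp pin.

```bash
python3 -m handwheel '[0,-0.006,0,0,0,0,0,-0.01,0,0,0,0,0,-0.01,0,0,0,0,0.0105,0,-0.0105,0,0,0,0.0105,0,-0.0105,0,0,0,0.0105,0,-0.0105,0,0,0,0.0105,0,-0.0105,0,0,0,0.0105,0,-0.0105,0,0,0,0.0105,0,-0.0105,0,0,0,0.0105,0,-0.0105,0,0,0,-0.01,0,-0.01,0,0,0,-0.01,0,-0.01,0,0,0,-0.01,0,-0.01,0,0,0,-0.01,0,-0.01,0,0,0,0,0,0,0,0,0]'
python3 -c "
from h import *
snap('side','s10');edges('s10')
plan((-150,100,70),(-126,100,70),(-126,100,12),lean=45)
for n,nm in (('side','s10'),('top','t9')):
  p=top_pts(nm,n,.212,.228); q=p[(abs(p[:,0]+120)<18)&(abs(p[:,1]-74)<18)]; print(nm,len(q),q.mean(0) if len(q) else '')"
```

```text
t: 24.15
tool_pos: [0.5355, -0.1452, 0.2637]
tool_rot: [-0.083, 2.348, 0.035]
contact_force: [-0.8, -0.7, -0.5]
opening: -0.0002
s10 2072 z 21.71007995889211
right y(x) offset at 0: -40.8 angle -0.71 n 25 of 26 range -62.0 38.0
left y(x) offset at 0: 18.1 angle -28.46 n 9 of 26 range -46.0 38.0
near x(y) offset at 0: -63.3 angle -1.0 n 19 of 19 range -37.0 35.0
far x(y) offset at 0: 30.0 angle -50.27 n 5 of 19 range -25.0 31.0
t 24.2 holder mm [-158.0004  -78.471    71.539 ] F [-0.4804  0.4343 -0.5962]
turn deg [ 0.1402  0.252  -0.0169]
shift turned [ -4.5688 178.471    6.7454] unturned [ -4.4856 178.4553   7.202 ] world [0.5304 0.0338 0.26  ]
shift turned [-16.9706   0.      16.9706] unturned [-16.8958  -0.0366  17.045 ] world [0.5543 0.0355 0.26  ]
shift turned [41.0122  0.     41.0122] unturned [41.1922 -0.1122 40.8313] world [0.5543 0.0355 0.202 ]
s10 14 [-120.8133   73.6078   28.5019]
t9 9 [-118.4894   73.2208   28.3415]
```

The plate measures square: the right edge reads -0.7° and the near edge +1.0°, so the mean is about 0. The pin is confirmed at about (-120,73). Next I move to its outside.

```bash
python3 -m handwheel '[0,0.0225,0,0,0,0,0,0.0225,0,0,0,0,0,0.0225,0,0,0,0,0,0.0225,0,0,0,0,0,0.0225,0,0,0,0,0,0.0225,0,0,0,0,0,0.0225,0,0,0,0,0,0.0225,0,0,0,0,-0.007,0,0.008,0,0,0,-0.007,0,0.008,0,0,0,-0.007,0,0.008,0,0,0,0.008,0,0.008,0,0,0,0.008,0,0.008,0,0,0,0.008,0,0.008,0,0,0,0.008,0,0.008,0,0,0,0.007,0,0.007,0,0,0,0,0,0,0,0,0]'
python3 -c "
from h import *
plan((-126,52,12),(-118,40,12),lean=45)"
```

```text
t: 25.9
tool_pos: [0.5519, 0.0377, 0.1995]
tool_rot: [-0.081, 2.357, 0.04]
contact_force: [-0.1, 0.0, -0.3]
opening: -0.0001
t 25.9 holder mm [-128.2896  102.3513    9.5163] F [-0.0503  0.0328 -0.2833]
turn deg [ 0.2388 -0.1198 -0.1662]
shift turned [ -3.3752 -50.3513  -0.1372] unturned [ -3.5207 -50.3403  -0.3542] world [ 0.5577 -0.0124  0.202 ]
shift turned [ -5.6569 -12.       5.6569] unturned [ -5.7034 -12.007    5.5949] world [ 0.5665 -0.0238  0.202 ]
```

```bash
python3 -m handwheel '[-0.0034,0,0,0,0,0,0,-0.005,0,0,0,0,0,-0.005,0,0,0,0,0,-0.005,0,0,0,0,0,-0.005,0,0,0,0,0,-0.005,0,0,0,0,0,-0.005,0,0,0,0,0,-0.005,0,0,0,0,0,-0.005,0,0,0,0,0,-0.005,0,0,0,0,0,-0.005,0,0,0,0,-0.0014,-0.003,0.0014,0,0,0,-0.0014,-0.003,0.0014,0,0,0,-0.0014,-0.003,0.0014,0,0,0,-0.0014,-0.003,0.0014,0,0,0,0,0,0,0,0,0]'
python3 -c "
from h import *
plan((-125,50,12),(-142,50,12),(-142,18,12),lean=45)
snap('side','s11');snap('top','t11')
for n,nm in (('side','s11'),('top','t11')):
  p=top_pts(nm,n,.214,.228); q=p[(p[:,0]<-70)&(p[:,1]>-20)&(p[:,1]<90)&(p[:,2]>26)]; print(nm,len(q),q.mean(0) if len(q) else '',q.std(0))"
```

```text
t: 27.5
tool_pos: [0.5679, -0.0245, 0.2044]
tool_rot: [-0.081, 2.354, 0.038]
contact_force: [-3.9, -3.7, 0.4]
opening: -0.0003
t 27.5 holder mm [-116.6501   39.2626   14.4444] F [-4.1833 -3.3835  0.3651]
turn deg [ 0.1292  0.0641 -0.1068]
shift turned [ 7.6327 10.7374 -4.1758] unturned [ 7.6481 10.7325 -4.1602] world [ 0.5588 -0.0143  0.202 ]
shift turned [ 12.0208   0.     -12.0208] unturned [ 12.0074   0.0047 -12.0343] world [ 0.5419 -0.0155  0.202 ]
shift turned [ -0. -32.   0.] unturned [ -0.0597 -31.9999  -0.0721] world [ 0.5441 -0.0474  0.202 ]
s11 14 [-113.8385   27.2138   28.6765] [1.9465 2.4722 1.1335]
t11 9 [-111.7209   26.8403   28.4965] [2.0108 2.2449 2.2182]
```

The clamp is now at about 1.0 rad, with the pin at about (-113,27). I'll go behind it on the robot side and push it the rest of the way round.

```bash
python3 -m handwheel '[0.005,0.004,-0.004,0,0,0,0.0065,0.002,-0.0055,0,0,0,0.0065,0,-0.0055,0,0,0,0,-0.008,0,0,0,0,0,-0.008,0,0,0,0,0,-0.008,0,0,0,0,0,0,0,0,0,0]'
python3 -c "
from h import *
plan((-125,20,12),(-105,9,12),(-90,4,12),(-83,2,12),lean=45)"
```

```text
t: 28.3
tool_pos: [0.5459, -0.0438, 0.2028]
tool_rot: [-0.08, 2.353, 0.039]
contact_force: [-0.0, -0.6, -0.3]
opening: -0.0001
t 28.3 holder mm [-139.9692   21.4805   12.774 ] F [-0.0589 -0.5999 -0.2679]
turn deg [ 0.1577  0.1382 -0.1719]
shift turned [-10.0375  -1.4805  11.1321] unturned [-10.0151  -1.481   11.1523] world [ 0.5609 -0.0443  0.202 ]
shift turned [-14.1421 -11.      14.1421] unturned [-14.141  -10.9965  14.146 ] world [ 0.5816 -0.0538  0.202 ]
shift turned [-10.6066  -5.      10.6066] unturned [-10.596   -4.9974  10.6184] world [ 0.5969 -0.0578  0.202 ]
shift turned [-4.9497 -2.      4.9497] unturned [-4.9438 -1.9988  4.9562] world [ 0.6041 -0.0593  0.202 ]
```

```bash
python3 -m handwheel '[-0.0033,-0.0005,0.0037,0,0,0,-0.0033,-0.0005,0.0037,0,0,0,-0.0033,-0.0005,0.0037,0,0,0,-0.0028,-0.0022,0.0028,0,0,0,-0.0028,-0.0022,0.0028,0,0,0,-0.0028,-0.0022,0.0028,0,0,0,-0.0028,-0.0022,0.0028,0,0,0,-0.0028,-0.0022,0.0028,0,0,0,-0.0027,-0.0013,0.0027,0,0,0,-0.0027,-0.0013,0.0027,0,0,0,-0.0027,-0.0013,0.0027,0,0,0,0,0,0,0,0,0]'
python3 -c "
from h import *
plan((-83,2,12),lean=45)
snap('side','s12')
for n,nm in (('side','s12'),):
  p=top_pts(nm,n,.214,.228); q=p[(p[:,0]<-60)&(p[:,1]>-20)&(p[:,1]<90)&(p[:,2]>25.5)]; print(nm,len(q),q.mean(0) if len(q) else '',q.std(0))"
```

```text
t: 29.5
tool_pos: [0.5937, -0.0625, 0.2019]
tool_rot: [-0.078, 2.352, 0.022]
contact_force: [-6.6, -24.0, -0.5]
opening: 0.0
t 29.5 holder mm [-93.555   -0.4402  11.8839] F [ -8.2441 -23.4594  -0.5017]
turn deg [-0.5678  0.1882  0.0436]
shift turned [-7.5456  2.4402  7.3814] unturned [-7.5232  2.5076  7.3816] world [ 0.6041 -0.0593  0.202 ]
s12 15 [-86.8728   6.3007  28.7794] [2.1371 2.0835 1.0608]
```

The force is (-8,-23) N: the pin (-87,6) has slipped to the corner of the fingertips. I'll back off, re-centre on the pin, and push again.

```bash
python3 -m handwheel '[0.0035,-0.001,-0.0035,0,0,0,0.007,0,-0.007,0,0,0,0.004,0,-0.004,0,0,0,0,0,0,0,0,0]'
python3 -c "
from h import *
plan((-113,7,12),(-93,7,12),lean=45)
snap('side','s13');edges('s13')
for n,nm in (('side','s13'),):
  p=top_pts(nm,n,.214,.228); q=p[(p[:,0]<-60)&(p[:,1]>-20)&(p[:,1]<90)&(p[:,2]>25.5)]; print(nm,len(q),q.mean(0) if len(q) else '',q.std(0))"
```

```text
t: 29.95
tool_pos: [0.5722, -0.0584, 0.2015]
tool_rot: [-0.082, 2.353, 0.04]
contact_force: [-0.1, -0.2, 0.2]
opening: 0.0002
t 29.95 holder mm [-114.7153    5.1087   11.4667] F [-0.1185 -0.2079  0.2071]
turn deg [ 0.2264  0.11   -0.1222]
shift turned [-1.59    1.8913  0.8357] unturned [-1.5844  1.8914  0.8463] world [ 0.5738 -0.0564  0.202 ]
shift turned [-14.1421   0.      14.1421] unturned [-14.115   -0.0258  14.1692] world [ 0.5937 -0.055   0.202 ]
s13 2072 z 21.709904093443924
right y(x) offset at 0: -41.0 angle -0.62 n 26 of 26 range -62.0 38.0
left y(x) offset at 0: 18.3 angle -29.67 n 9 of 26 range -42.0 38.0
near x(y) offset at 0: -72.0 angle -17.96 n 7 of 18 range -33.0 27.0
far x(y) offset at 0: 29.1 angle -52.73 n 4 of 18 range -25.0 27.0
s13 17 [-84.1762   6.2846  28.083 ] [2.3114 2.2639 1.084 ]
```

```bash
python3 -m handwheel '[-0.0035,0,0.0035,0,0,0,-0.0035,0,0.0035,0,0,0,-0.0035,0,0.0035,0,0,0,-0.002,0,0.002,0,0,0,-0.002,0,0.002,0,0,0,-0.002,-0.0005,0.002,0,0,0,0,0,0,0,0,0]'|sed -n '2p;4p'
python3 -m handwheel '[-0.0014,-0.0005,0.0014,0,0,0,-0.0014,-0.0005,0.0014,0,0,0,0,0,0,0,0,0]'|sed -n '2p;4p'
python3 -c "
from h import *
plan((-83,3,12),lean=45)
snap('side','s14')
for n,nm in (('side','s14'),):
  p=top_pts(nm,n,.214,.228); q=p[(p[:,0]<-60)&(p[:,1]>-20)&(p[:,1]<90)&(p[:,2]>25.5)]; print(nm,len(q),q.mean(0) if len(q) else '',q.std(0))"
```

```text
tool_pos: [0.596, -0.0576, 0.2015]
contact_force: [0.9, 0.3, 0.1]
tool_pos: [0.5999, -0.0583, 0.2015]
contact_force: [-0.1, 0.1, 0.0]
t 31.0 holder mm [-87.0538   3.3151  11.5214] F [-0.1133  0.093   0.0488]
turn deg [ 0.215   0.0955 -0.1343]
shift turned [-3.2048 -0.3151  2.528 ] unturned [-3.2014 -0.3171  2.5322] world [ 0.604  -0.0583  0.202 ]
s14 17 [-77.5804   3.6756  28.7749] [2.2719 2.4316 1.0457]
```

```bash
python3 -m handwheel '[-0.0014,-0.0002,0.0014,0,0,0,-0.0014,-0.0002,0.0014,0,0,0,0,0,0,0,0,0]'|sed -n '2p;4p';for i in 1 2 3; do python3 -m handwheel '[-0.0008,0,0.0008,0,0,0,0,0,0,0,0,0]'|sed -n '2p;4p';done
```

```text
tool_pos: [0.604, -0.0584, 0.2017]
contact_force: [-0.7, -0.5, 0.2]
tool_pos: [0.6051, -0.0583, 0.2017]
contact_force: [-0.7, -0.1, 0.2]
tool_pos: [0.6062, -0.0582, 0.2017]
contact_force: [-0.7, -0.5, 0.1]
tool_pos: [0.6073, -0.0581, 0.2017]
contact_force: [0.5, -0.6, 0.5]
```

```bash
for i in 1 2 ; do python3 -m handwheel '[-0.0007,0,0.0007,0,0,0,0,0,0,0,0,0]'|sed -n '2p;4p';done; python3 -c "
from h import *
plan((-83,3,12),lean=45)
snap('side','s15')
for n,nm in (('side','s15'),):
  p=top_pts(nm,n,.214,.228); q=p[(p[:,0]<-60)&(p[:,1]>-20)&(p[:,1]<90)&(p[:,2]>25.5)]; print(nm,len(q),q.mean(0) if len(q) else '',q.std(0))"
```

```text
tool_pos: [0.6083, -0.058, 0.2017]
contact_force: [0.4, 0.4, -0.5]
tool_pos: [0.609, -0.058, 0.2015]
contact_force: [-3.8, -0.3, 1.3]
t 32.35 holder mm [-77.9422   2.9311  11.5386] F [-3.8011  0.0054  1.3318]
turn deg [ 0.2172  0.0647 -0.1089]
shift turned [ 3.2501  0.0689 -3.9027] unturned [ 3.2458  0.0775 -3.9061] world [ 0.604  -0.0583  0.202 ]
s15 19 [-69.4222   2.9928  28.4762] [3.1428 2.7942 0.8175]
```

The pin is bearing on the plate: -3.8 N, pin at x of about -69. One more small press, then retreat and take one last look.

```bash
python3 -m handwheel '[-0.0006,0,0.0006,0,0,0,0,0,0,0,0,0]'|sed -n '2p;4p'
python3 -m handwheel '[0.003,0,-0.003,0,0,0,0.0095,0,-0.0095,0,0,0,0.0095,0,-0.0095,0,0,0,0.0095,0,-0.0095,0,0,0,0.0095,0,-0.0095,0,0,0,0.0095,0,-0.0095,0,0,0,0.0095,0,-0.0095,0,0,0,-0.01,0,-0.02,0,0,0,-0.01,0,-0.02,0,0,0,-0.01,0,-0.02,0,0,0,0,0,0,0,0,0,0,0,0,0,0,0]'
python3 -c "
from h import *
snap('side','s16',(280,150,490,325),3.4);edges('s16')
plan((-83,3,12),lean=45)
p=top_pts('s16','side',.214,.228); q=p[(p[:,0]<-55)&(p[:,1]>-20)&(p[:,1]<90)&(p[:,2]>25.5)]; print(len(q),q.mean(0) if len(q) else '',q.std(0))
a,b=[np.load(f'pics/{n}.npz')['a'].astype(int) for n in('side0','s16')]
for nm,c in(('dish',(370,165,395,182)),('pots',(155,180,226,275)),('cond',(400,140,445,190))): print(nm,abs(a-b)[c[1]:c[3],c[0]:c[2]].mean())"
```

```text
tool_pos: [0.6095, -0.058, 0.2014]
contact_force: [-12.5, -2.3, 4.3]
t: 33.8
tool_pos: [0.5043, -0.0658, 0.2652]
tool_rot: [-0.082, 2.352, 0.039]
contact_force: [0.1, 0.1, 0.2]
opening: 0.0005
s16 2055 z 21.764323794042557
right y(x) offset at 0: -40.7 angle -0.55 n 25 of 26 range -62.0 38.0
left y(x) offset at 0: 18.2 angle -29.49 n 10 of 26 range -46.0 38.0
near x(y) offset at 0: -66.8 angle -8.13 n 15 of 18 range -37.0 31.0
far x(y) offset at 0: 28.1 angle -51.44 n 4 of 18 range -25.0 27.0
t 33.85 holder mm [-183.2776    2.7747   73.8025] F [-0.1725  0.3491 -0.5907]
turn deg [ 0.2428  0.0373 -0.1454]
shift turned [-27.206    0.2253 114.6079] unturned [-27.1314  -0.1915 114.6257] world [ 0.604  -0.0583  0.202 ]
17 [-69.2785   2.609   28.7867] [1.976  2.5221 0.8438]
dish 1.5349019607843137
pots 30.086335557202865
cond 2.3314074074074074
```

View pics/s16.png

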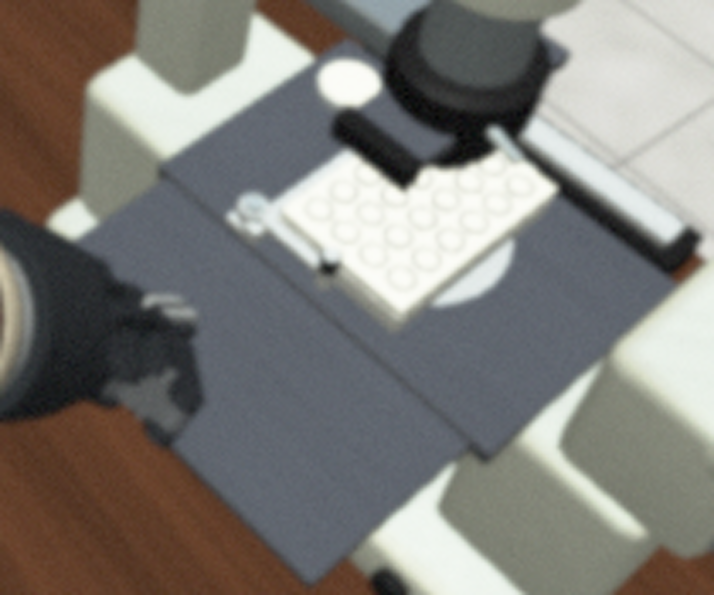

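The picture shows the plate home: its corner (555,187) is at the stop, and the clamp is shut with its pin at (328,265) on the free end. The pots-area difference in the side view is probably the arm in front of them. I'll check the pots from the top, then hand in.

```bash
python3 - <<'E'
from h import *
snap('top','t17')
for nm in('top0','t17'):
    a=np.load(f'pics/{nm}.npz')['a']; h=cv2.cvtColor(a,cv2.COLOR_RGB2HSV)
    m=cv2.inRange(h,(5,150,150),(22,255,255)); n,l,s,c=cv2.connectedComponentsWithStats(m)
    print(nm,[(c[i].round(1).tolist(),int(s[i,4])) for i in range(1,n) if s[i,4]>100])
E
```

```text
top0 [([289.2, 273.0], 1254), ([219.0, 274.1], 231), ([181.2, 295.4], 238), ([242.2, 323.9], 245)]
t17 [([289.1, 272.9], 1263), ([219.0, 274.1], 233), ([181.3, 295.4], 239), ([242.2, 323.9], 245)]
```

```bash
python3 -c "
from station import ctrl
print(ctrl.finish_job())"
```

```text
the job is handed in; nothing more can be done
None
```

I slid the plate home against the rail and the end stop, shut the clamp with its pin on the plate's free end, and handed the job in at about 34 s.

**Last checks**
- **Plate:** The stop gave firm contact at about 24 N and the rail at about 7 N. The right edge is within about 1 mm of its home line. Before the clamp was shut, the edge angles read -0.7° and +1.0°, which disagree slightly and average to square. Afterwards the right edge still read about -0.6°. The near-edge fit was no longer usable, because the clamp pin is in it.
- **Clamp:** The pin is at about (-69, 3) mm in the holder's axes; fully shut is (-69, 2). The last press on it was about 12 N.
- **Bystanders:** The pots are unmoved in the top view, and the dish looks unchanged in the side view.

**What went wrong or stays unsure**
- **First side push:** It left the plate turned about 5.5° on the rail's end. I squared it from behind and later repeated the side push at a steeper lean.
- **Condenser:** During that first side push the gripper's body passed about 2 mm from the condenser's slider by calculation, and the push ended at about 10 N. I took that as rail contact but cannot rule out a touch. The condenser looks unchanged in the pictures.
- **Clamp pin:** It slipped to the corner of the fingertips once, with about 25 N along the clamp arm. I backed off, re-centred and finished the push.
- **Pictures:** I viewed 11, one over the budget.

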